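Park the lock plunger and cam the test connector closed

ROBOT

A 6-joint arm with a two-finger parallel gripper is mounted at the origin on the work surface. World frame = base frame: x ahead of the robot, y to its left, z up, the work surface at z = 0. Lengths are in m, angles in rad, forces in N, time in s.
With the tool pointing down it reaches from about 0.35 to 0.775 m from the base axis. Payload 5.5 kg.
Tool frame: the origin (TCP) lies at the very end of the fingers, on their centre line; the grasp point (between the pads) lies 19 mm behind it; z points along the fingers, y is the line along which they close (so a half turn about z gives the same grasp; the last joint's range is limited). The gripper opens to 85 mm and grips with 20 to 120 N. Pads are 22 mm wide; open, the fingers measure 114 mm over their backs; the gripper's body (76 mm by 85 mm) begins 54 mm behind the grasp point. The pads swing forward as they close: fully open they stand 13 mm farther back than shut.
Start: joints at [-1.312, 0.313, 0.046, 1.304, 0, 1.431], TCP at [0.223, -0.53, 0.231] pointing down, gripper open.
Joint ranges: [-2.76, 2.76], [-0.86, 1.69], [-1.03, 1.26], [-2.2, 2.34], [-1.47, 1.5], [-3.14, 3.14]. Speed limits (rad/s): [2.57, 2.57, 3.14, 3.14, 3.14, 3.14].

INTERFACE

Orientations are given as a unit quaternion [w, x, y, z].
In Python, from workcell import env gives the robot as it stands. The module is installed in compiled form; this text tells all that it offers.
- The arm moves only by the tool jog_arm, never from a script. Its argument "rows" is a list of rows, each a list of 6 numbers: the shift along the world's x, y, z in units of 40 mm (1.0 is 40 mm), then the turn, a rotation vector about the world's x, y, z in units of 6 degrees (1.0 is 6 degrees). In form: [[x, y, z, wx, wy, wz], ...]. A call has 1 to 12 rows; each row is the pose to reach, as a shift and turn from the pose commanded when the call began; what a row does not reach only later rows make up. A row lasts 1/12 s, in which the tool goes at most 41.7 mm and 7.16 degrees, less where a joint would pass 70% of its speed; a pose out of reach is approached as far as the arm can. A call with a gripper value outside its range is refused whole. "jaw" is the gripper command: -1 is fully open, 1 is shut, values between are in proportion, set as the call begins (left out, the last holds). The fingers move at their own pace and stop on an object; "force" is the grip in N (left out, the last holds). Time passes only in rows, so rows that repeat a pose let the fingers close. It gives the time, the measured TCP pose, the force, the opening and the grip force at its end, in the units of the state.
- env.get_state(): the state, without advancing time (a new reading comes with each control period).
- env.read_camera(name): name is "side" or "top"; returns a dict with "pixels" (400x640x3 uint8, red, green, blue), "mtx" (3x3 intrinsics, pixels), "k1" (the pictures are not rectified: a ray, as slopes to the right and down, at radius r is drawn at 1 + k1 r^2 times it, then the intrinsics apply), "cam_to_world" (4x4, takes a point from camera to world coordinates). Camera axes: x right, y up, looking along -z (the intrinsics and any distortion apply to the point x, -y, -z); pixel columns grow to the right and rows downward; lengths in m; the calibration is good to about 2 mm. A picture is of the moment at which its call begins. There is no depth.
- env.hand_in(): hands the job in; it is judged then, once.
The state is a dict: "clock": time; "joint_pos": joint angles; "qvel": joint speeds; "tau": joint torques, N m; "tcp_pos": TCP position; "orientation": TCP orientation; "wrist_force": force on the tool from outside, world axes, zero at the start; "ft_torque": the same for the moment, N m; "finger_gap": finger opening in m; "grip_force": force on a finger pad.
Only numpy, scipy, OpenCV 4.12 (cv2) and the standard library are available. Lean on these libraries where they do the work, as an engineer would, in place of code of your own. Each camera call takes 0.05 s, during which the arm holds its last target. There are 200 camera calls.

TASK

Close the test connector onto the green circuit board. First pull the red T-handled lock plunger up, twist it anticlockwise into its shallow rest notch and let go so that it stays retracted by itself; then turn the crank anticlockwise until the follower's roller rests on the cam's yellow flat dwell, and leave it there. Do not disturb the bin, the jar or the screwdriver.

Things in the scene. Friction and masses are not known exactly. Their poses are not given: they have to be found in the camera images.
- fixture: Dark base plate, 245 x 347 x 15 mm, fixed to the bench, carrying the mechanism. Origin: on the vertical cam and crank axis, at bench height; z up. The plate spans -120 to 125 mm in its x and -125 to 222 mm in its y. The follower slides along its +y; its guides lie at x -30 to 30, y 81 to 103 mm, up to 50 mm high; the green board at y 145 to 217 mm is 39 mm high.
- tee_grip (a point): Centre of the red T-handle bar on top of the plunger: 84 mm long, 16 mm wide, 20 mm tall, centre 128 mm above the bench when locked. This frame's x lies along the bar, z is up; it moves with the handle. Below the bar are a 13 mm stem and, parallel to the bar, a 50 mm brass cross pin.
- collar (a point): Top centre of the steel collar round the plunger, 56 mm diameter, 96 mm above the bench, on the plunger axis; fixed to the fixture, at (41, 15) mm in its frame. Locked, the pin lies in the collar's deep slot; parked, in its shallow brass-floored notch. The grey bracket under it (top at 76 mm) stands on a post at (85, 31) mm in the fixture's frame.
- plunger (a joint): Height of the plunger above its locked position, m, 0 to 0.024. A spring pulls it down with 6 N when locked, 9 N when raised. Above 0.018 the cross pin clears the collar and the handle can be turned freely; with the pin at the bottom of the rest notch, which is 6 mm deep, it reads 0.012.
- tee (a joint): Turn of the T-handle, rad, anticlockwise seen from above, range -0.15 to 1.5. 0: pin in line with the deep slot; 1.22 (70 degrees): pin in line with the rest notch, where the spring pulls it in and keeps it when let go within about 0.15 rad.
- cam_top (a point): Centre of the cam's top face, on the cam axis, 46 mm above the bench; turns with the cam. The cam is an aluminium plate of 50 mm base radius; its dwell, a round arc painted yellow, lies 70 mm from the axis. The crank hub on it, 32 mm across, ends 60 mm above the bench. Two small lugs on it catch the plunger's tip.
- knob_grip (a point): Middle of the black upright crank knob: 26 mm diameter, spans from 57 to 109 mm above the bench, this point at 85 mm. It spins freely on its pin, 95 mm from the cam axis; below it is the flat steel crank arm (top at 56 mm above the bench).
- cam (a joint): Turn of cam and crank, rad, anticlockwise seen from above, stops at -0.25 and 3.1. At 0 the knob lies 170 degrees anticlockwise from the fixture's +x. Near 0 (+-0.18) the plunger locks it. The follower climbs from about 0.95 to 1.83 (up to 6 N at the knob; springs back if let go), rests on the dwell from 1.83 to 2.71 (stays where left), and drops off beyond.
- follower (a joint): Travel of the follower with its black connector block, m, along the fixture's +y: 0 on the cam's base circle (connector open), 0.020 on the dwell (connector closed on the board). Spring-loaded against the cam.
- bin: Bystander: open yellow plastic parts bin, 140 x 100 x 60 mm, loose. Origin under its centre.
- jar: Bystander: jar with a blue cap, 60 mm diameter, 80 mm tall, loose. Origin under its centre.
- driver: Bystander: screwdriver with an orange handle, 190 mm long, lying along its x, loose.

How it is judged:
On the way, in this order (a step that is already met when the one before it is completed fails the run):
1. the plunger stands retracted by itself, its pin down in the rest notch, let go (value of joint plunger between 0.009 and 0.015 m and value of joint tee between 1 and 1.45 rad and contact force between each of the arm, the fingers and plunger below 0.5 N), for 0.3 s.
2. the crank has brought the follower onto the cam's dwell (value of joint follower above 0.0185 m and value of joint cam between 1.83 and 2.71 rad), for 0.2 s.
At the end, for the whole second after the job is handed in: The plunger stays parked in its rest notch (raised 9 to 15 mm, handle turned 1.0 to 1.45 rad), and the crank is at rest at 1.83 to 2.71 rad with the follower on the dwell, at least 18.5 mm out (all of step 2 and value of joint plunger between 0.009 and 0.015 m and value of joint tee between 1 and 1.45 rad and velocity of joint cam between -0.05 and 0.05 rad/s); the robot touches nothing.
It fails at once if the bin is moved by more than 20 mm (distance of bin from where it was at the start of the episode above 0.02 m).
It fails at once if the jar is moved by more than 20 mm (distance of jar from where it was at the start of the episode above 0.02 m).
It fails at once if the screwdriver is moved by more than 20 mm (distance of driver from where it was at the start of the episode above 0.02 m).
It also fails if it takes over 58 s, if anything falls off the work surface, if the arm or the gripper's body presses on something with over 40 N, if the wrist force passes 120 N, or if a joint passes its speed limit or range.

## Working session

There is one attempt and no reset: what is moved stays moved. The work goes in short steps, Python scripts to look and compute and a tool call to move; the robot and the scene stay as the last step left them, time stands still between calls to the robot, and variables do not carry over. Pictures are saved under pics/ and viewed, at most 10 in all, crops included, and the job is handed in when it is done.

Besides the shell and the picture viewer there is one more tool, called after "Request:" as name(argument=value, ...) on one line, values as JSON. jog_arm: Moves the arm, as the interface text tells. Its arguments: {"type":"object","properties":{"rows":{"type":"array","items":{"type":"array","items":{"type":"number"}}},"jaw":{"type":"number"},"force":{"type":"number"}},"required":["rows"]}

```bash
mkdir -p pics
cat > h.py <<'E'
import numpy as np, cv2
from workcell import env
def grab(n):
    c=env.read_camera(n); return c
def ray(c,uv):
    K=np.array(c["mtx"]);d=np.array([c["k1"],0,0,0,0.])
    uv=np.array(uv,float).reshape(-1,1,2)
    p=cv2.undistortPoints(uv,K,d).reshape(-1,2)
    T=np.array(c["cam_to_world"])
    v=np.c_[p[:,0],-p[:,1],-np.ones(len(p))]@T[:3,:3].T
    return T[:3,3],v
def onz(c,uv,z):
    o,v=ray(c,uv); t=(z-o[2])/v[:,2]; return o+v*t[:,None]
def proj(c,P):
    T=np.linalg.inv(np.array(c["cam_to_world"]));P=np.atleast_2d(P)@T[:3,:3].T+T[:3,3]
    s=np.c_[P[:,0]/-P[:,2],-P[:,1]/-P[:,2]]; r2=(s**2).sum(1,keepdims=True)
    s=s*(1+c["k1"]*r2);K=np.array(c["mtx"]); return s@K[:2,:2].T+K[:2,2]
def hsv(c): return cv2.cvtColor(c["pixels"],cv2.COLOR_RGB2HSV)
def save(c,n): cv2.imwrite("pics/"+n+".png",cv2.cvtColor(c["pixels"],cv2.COLOR_RGB2BGR))
def blob(m):
    n,l,s,ce=cv2.connectedComponentsWithStats(m.astype(np.uint8)); 
    return sorted([(int(s[i,4]),ce[i].round(1).tolist(),s[i,:4].tolist()) for i in range(1,n)],reverse=True)[:4]
E
python3 - <<'E'
from h import *
for n in("top","side"):
    c=grab(n);save(c,n+"1");print(n,np.array(c["cam_to_world"]).round(3).tolist(),np.array(c["mtx"]).round(1).tolist(),c["k1"])
    h=hsv(c);H,S,V=h[...,0],h[...,1],h[...,2]
    for k,m in dict(red=((H<6)|(H>174))&(S>150)&(V>60),yel=(H>22)&(H<33)&(S>130)&(V>80),green=(H>45)&(H<80)&(S>100)).items(): print(k,blob(m))
print(env.get_state())
E
```

```text
top [[-0.018, 0.993, -0.114, 0.531], [-0.999, -0.021, -0.026, 0.043], [-0.028, 0.114, 0.993, 0.852], [0.0, 0.0, 0.0, 1.0]] [[374.2, 0.0, 315.5], [0.0, 374.2, 205.8], [0.0, 0.0, 1.0]] -0.07590824770552104
red [(336, [369.3, 194.3], [348, 189, 44, 12]), (1, [254.0, 289.0], [254, 289, 1, 1]), (1, [243.0, 288.0], [243, 288, 1, 1]), (1, [238.0, 262.0], [238, 262, 1, 1])]
yel [(1915, [472.0, 154.7], [443, 116, 68, 74]), (63, [393.7, 197.6], [387, 192, 13, 11]), (55, [346.5, 221.2], [343, 217, 8, 9]), (22, [364.9, 207.3], [363, 205, 5, 5])]
green [(1033, [290.4, 227.8], [273, 204, 37, 48]), (3, [307.0, 233.0], [306, 233, 3, 1]), (3, [306.7, 229.7], [306, 229, 2, 2]), (2, [307.5, 241.0], [307, 241, 2, 1])]
side [[0.94, 0.188, -0.284, 0.348], [-0.34, 0.461, -0.82, -0.627], [-0.023, 0.867, 0.498, 0.538], [0.0, 0.0, 0.0, 1.0]] [[428.6, 0.0, 312.8], [0.0, 428.6, 199.3], [0.0, 0.0, 1.0]] -0.10046057990548488
red [(357, [357.5, 218.6], [345, 205, 27, 29]), (1, [238.0, 122.0], [238, 122, 1, 1])]
yel [(6845, [480.3, 340.1], [428, 289, 108, 108]), (172, [374.3, 269.7], [369, 260, 11, 20]), (19, [325.4, 248.6], [323, 247, 6, 4]), (1, [305.0, 229.0], [305, 229, 1, 1])]
green [(459, [298.9, 222.6], [275, 213, 54, 24])]
{'clock': 0.1, 'joint_pos': array([-1.31159920e+00,  3.13919294e-01,  4.51030013e-02,  1.30359989e+00,
        1.35716700e-05,  1.43121439e+00]), 'qvel': array([-0.00022209, -0.00198785,  0.00270542, -0.00115852,  0.00176867,
       -0.00046365]), 'tau': array([ 2.58592714e-03, -4.81723881e+01,  2.99244922e+01,  1.26540090e-02,
       -9.64252285e-05, -2.41386431e-06]), 'tcp_pos': array([ 0.22315696, -0.5294426 ,  0.23050572]), 'orientation': array([-8.08886450e-04,  9.80187356e-01,  1.98070924e-01, -4.16373262e-05]), 'wrist_force': array([-0.61041832, -0.23086545, -0.53516944]), 'ft_torque': array([-0.00373837, -0.0165981 ,  0.0884976 ]), 'grip_force': 0.0, 'finger_gap': 0.08560834307917395}
```

View pics/top1.png

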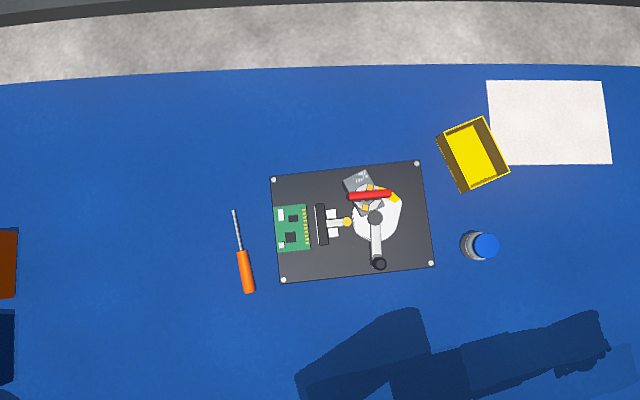

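View pics/side1.png

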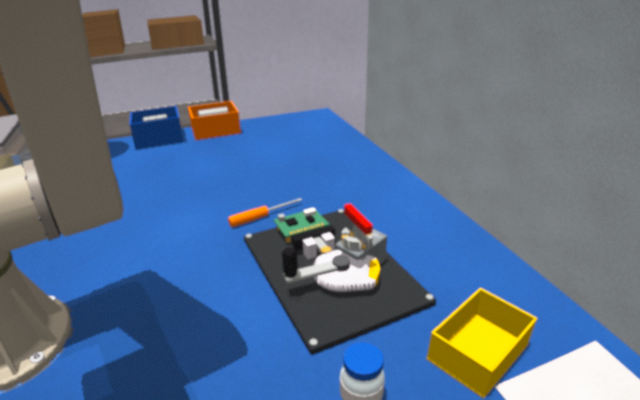

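The top view shows the fixture's plate (corner screws near (273,180), (417,163), (431,263), (283,280)), with the board on the left, the red bar at (369,194) and the knob at (379,264). The bin is at (472,155), the jar at (484,245) and the driver at (243,255).

Run:
```python
from h import *
c=grab("top");s=grab("side");h=hsv(c);H,S,V=[h[...,i].astype(int) for i in range(3)]
# plate: non-blue region convex hull inside ROI
m=~((H>100)&(H<122)&(S>120)); r=np.zeros_like(m); r[150:295,262:440]=1
m=cv2.morphologyEx((m&r).astype(np.uint8),cv2.MORPH_OPEN,np.ones((3,3)))
cs=max(cv2.findContours(m,0,1)[0],key=cv2.contourArea);hull=cv2.convexHull(cs).reshape(-1,2)
W=onz(c,hull,0.015)[:,:2]
R=cv2.minAreaRect((W*1000).astype(np.float32));print("plate",R)
B=cv2.boxPoints(R)/1000;print(B.round(4).tolist())
# y axis = long side toward +y
e=[B[i+1]-B[i] for i in range(2)];y=max(e,key=np.linalg.norm);y=y/np.linalg.norm(y);y=y*np.sign(y[1]);x=np.array([y[1],-y[0]])
ctr=np.array(R[0])/1000;O=ctr-x*.0025-y*.0485
print("yaw",np.arctan2(x[1],x[0]),"O",O)
f=lambda a,b:O+x*a+y*b
print("collar",f(.041,.015)," cam0knob",f(.095*np.cos(2.967),.095*np.sin(2.967)))
red=((H<6)|(H>174))&(S>150)&(V>60)
ys,xs=np.nonzero(red);RW=onz(c,np.c_[xs,ys],.138)[:,:2]
print("bar",cv2.minAreaRect((RW*1000).astype(np.float32)),RW.mean(0))
hs=hsv(s);rs=((hs[...,0]<6)|(hs[...,0]>174))&(hs[...,1]>150)&(hs[...,2]>60)
ys,xs=np.nonzero(rs);print("bar side",onz(s,[[xs.mean(),ys.mean()]],.130))
# knob: dark in ROI
k=(V<45); q=np.zeros_like(k);q[250:275,365:392]=1;print("knob darkest",blob(k&q))
print("knob px pred",proj(c,[*f(.095*np.cos(2.967),.095*np.sin(2.967)),.109]),"side",proj(s,[*f(.095*np.cos(2.967),.095*np.sin(2.967)),.109]), "collar+bar side",proj(s,[*f(.041,.015),.138]),proj(c,[*f(.041,.015),.138]))
a=cv2.resize(c["pixels"][150:295,262:440],None,fx=4,fy=4,interpolation=2)
b=cv2.resize(s["pixels"][190:350,240:440],None,fx=4,fy=4,interpolation=2)
for n,i in(("c1",a),("c2",b[:600])):cv2.imwrite(f"pics/{n}.png",i[...,::-1])
```

```text
plate ((591.525390625, -12.968795776367188), (243.3258514404297, 345.70831298828125), 5.358521938323975)
[[0.4542999863624573, 0.1477999985218048], [0.48649999499320984, -0.1964000016450882], [0.7287999987602234, -0.1737000048160553], [0.6965000033378601, 0.1704999953508377]]
yaw 0.09352401 O [ 0.59356562 -0.06149031]
collar [ 0.63298563 -0.04272697]  cam0knob [ 0.49887762 -0.05379722]
bar ((574.0513916015625, 66.75660705566406), (71.72441864013672, 323.141845703125), 33.68429183959961) [ 0.63081241 -0.03926225]
bar side [[ 0.63026275 -0.04874249  0.13      ]]
knob darkest []
knob px pred [[375.92496721 263.75029261]] side [[287.42829193 245.87085723]] collar+bar side [[357.19897164 212.60014592]] [[369.74720598 194.09134252]]
```

View pics/c1.png

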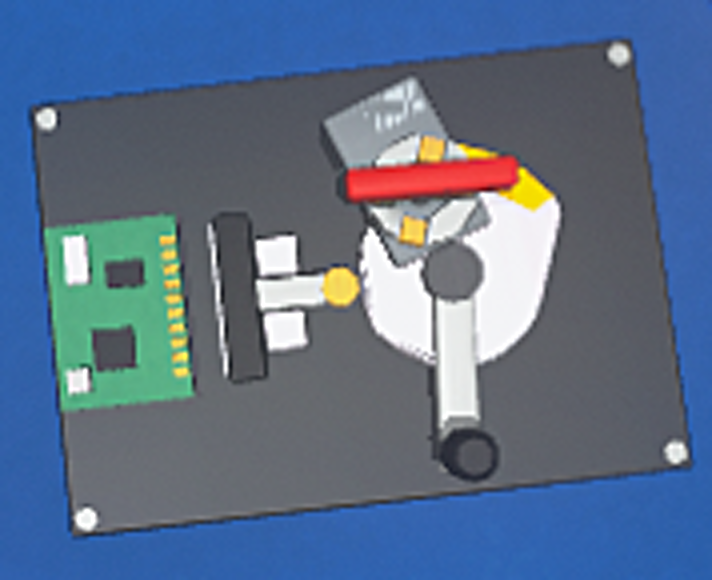

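View pics/c2.png

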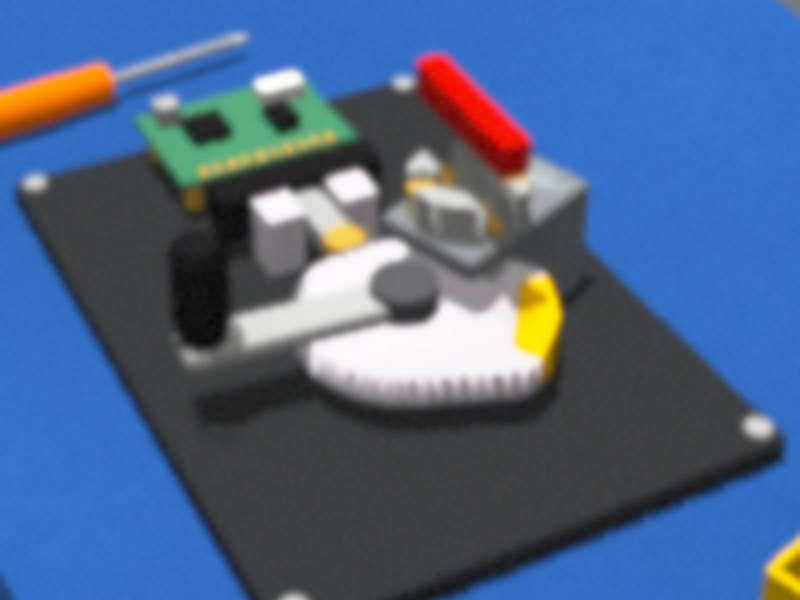

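Both crops agree with the model. The bar at crop (345,187)–(517,168) is about perpendicular to the fixture's x, so tee is about 0. The brass notch floors at (432,150) and (412,230) lie 70° anticlockwise of it. The knob at (470,453) is near its locked place. Bar centre ≈ (0.632, -0.042), bar angle ≈ 96°. Moving now.

Request:
jog_arm(rows=[[0.8,0.95,0,0,0,1],[1.6,1.9,0,0,0,2],[2.4,2.85,0,0,0,3],[3.2,3.8,0,0,0,4],[3.9,4.65,0,0,0,5],[4.6,5.5,0,0,0,6],[5.3,6.3,0,0,0,7],[6,7.15,0,0,0,8],[6.7,8,0,0,0,9],[7.4,8.8,0,0,0,10],[8.1,9.65,0,0,0,11],[8.8,10.5,0,0,0,12.15]], jaw=-1, force=40)

```text
clock: 1.2
tcp_pos: [0.5456, -0.1449, 0.2313]
orientation: [0.0, 0.669, 0.744, 0.0]
wrist_force: [0.5, -1.4, 0.8]
finger_gap: 0.0856
grip_force: 0.0
```

```bash
cat > st.py <<'E'
import sys
from h import *
def st(t=None):
    s=env.get_state();w,x,y,z=s["orientation"]
    X=np.array([1-2*(y*y+z*z),2*(x*y+w*z),2*(x*z-w*y)]);yx=np.degrees(np.arctan2(X[1],X[0]))
    Zz=np.array([2*(x*z+w*y),2*(y*z-w*x),1-2*(x*x+y*y)])
    print("t",round(s["clock"],2),"p",s["tcp_pos"].round(4),"yaw",yx.round(2),"tilt",Zz[:2].round(4),"F",s["wrist_force"].round(1),"M",s["ft_torque"].round(2),"gap",round(s["finger_gap"],4),"grip",round(float(s["grip_force"]),1))
    if t: print("to go units",((np.array(t[:3])-s["tcp_pos"])/.04).round(3),"turn",((t[3]-yx)/6).round(3))
if __name__=="__main__": st([float(a) for a in sys.argv[1:]])
E
python3 st.py .632 -.042 .16 95.9
```

```text
t 1.2 p [ 0.5456 -0.1449  0.2313] yaw 96.06 tilt [ 0.0001 -0.0001] F [ 0.5 -1.4  0.8] M [-0.06  0.02  0.01] gap 0.0856 grip 0.0
to go units [ 2.161  2.573 -1.782] turn -0.027
```

Request:
jog_arm(rows=[[0.7,0.85,0,0,0,0],[1.42,1.7,0,0,0,0],[1.42,1.7,0,0,0,0],[1.42,1.7,0,0,0,0],[1.42,1.7,0,0,0,0]])

```text
clock: 1.62
tcp_pos: [0.601, -0.0786, 0.2308]
orientation: [-0.0, 0.67, 0.742, -0.001]
wrist_force: [0.5, -0.8, -0.2]
finger_gap: 0.0852
grip_force: 0.0
```

Run:
```python
from h import *;import st
st.st([.632,-.042,.112,95.9])
s=grab("side");save(s,"s2");h=hsv(s);m=((h[...,0]<6)|(h[...,0]>174))&(h[...,1]>150)&(h[...,2]>60)
print(blob(m))
i=cv2.resize(s["pixels"][100:260,260:460],None,fx=3,fy=3,interpolation=2);cv2.imwrite("pics/s2c.png",i[...,::-1])
```

```text
t 1.62 p [ 0.601  -0.0786  0.2308] yaw 95.82 tilt [-0.0013 -0.0002] F [ 0.5 -0.8 -0.2] M [-0.03  0.01  0.04] gap 0.0852 grip 0.0
to go units [ 0.774  0.916 -2.969] turn 0.014
[(338, [357.4, 218.8], [345, 205, 27, 29])]
```

View pics/s2c.png

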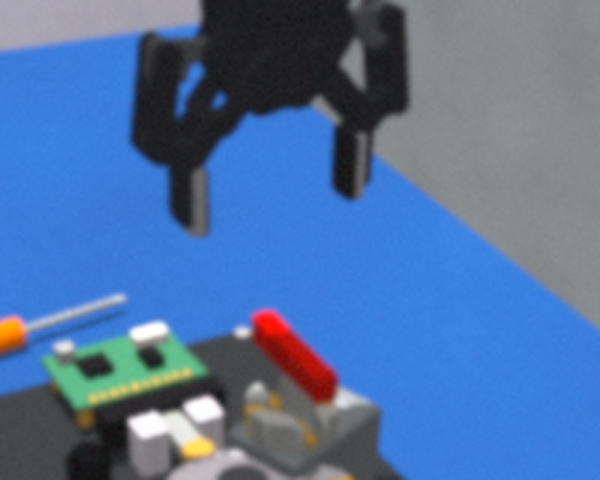

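The open jaws straddle the bar's line (bar from (255,320) to (335,390) in the crop), still short in +x and +y. I'll let it settle to see whether this is lag.

Request:
jog_arm(rows=[[0,0,-0.8,0,0,0],[0,0,-1.2,0,0,0],[0,0,-1.2,0,0,0],[0,0,-1.2,0,0,0]])

```text
clock: 2.0
tcp_pos: [0.5998, -0.0802, 0.1829]
orientation: [-0.001, 0.672, 0.741, -0.001]
wrist_force: [-0.1, 0.3, 1.2]
finger_gap: 0.0853
grip_force: 0.0
```

```bash
python3 st.py .632 -.042 .112 95.9
```

```text
t 2.0 p [ 0.5998 -0.0802  0.1829] yaw 95.61 tilt [-0.0022  0.0004] F [-0.1  0.3  1.2] M [-0.05 -0.02 -0.  ] gap 0.0853 grip 0.0
to go units [ 0.804  0.955 -1.773] turn 0.049
```

Request:
jog_arm(rows=[[0.4,0.45,0,0,0,0],[0.8,0.95,0,0,0,0],[0.8,0.95,0,0,0,0],[0.8,0.95,-0.5,0,0,0],[0.8,0.95,-1,0,0,0],[0.8,0.95,-1.5,0,0,0],[0.8,0.95,-1.75,0,0,0],[0.8,0.95,-1.75,0,0,0]])

```text
clock: 2.67
tcp_pos: [0.632, -0.0414, 0.1119]
orientation: [-0.001, 0.671, 0.741, -0.001]
wrist_force: [-0.2, 0.3, -0.3]
finger_gap: 0.0854
grip_force: 0.0
```

Run:
```python
from h import *;import st
st.st([.632,-.042,.112,95.9])
s=grab("side");i=cv2.resize(s["pixels"][150:290,270:450],None,fx=4,fy=4,interpolation=2);cv2.imwrite("pics/s3c.png",i[...,::-1])
```

```text
t 2.67 p [ 0.632  -0.0414  0.1119] yaw 95.69 tilt [-0.0031  0.0005] F [-0.2  0.3 -0.3] M [0.04 0.02 0.02] gap 0.0854 grip 0.0
to go units [ 0.001 -0.014  0.001] turn 0.034
```

View pics/s3c.png

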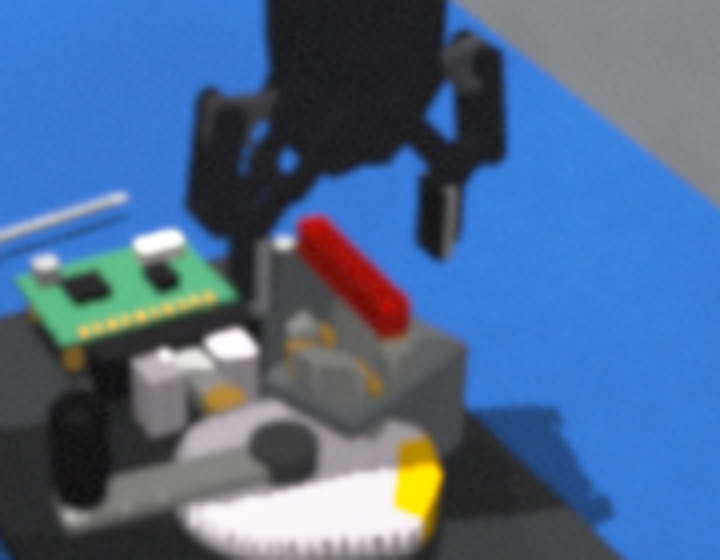

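The fingers stand either side of the red bar: left finger at (265,270), right at (440,220), bar centre at (355,275). Closing.

Request:
jog_arm(rows=[[0,0,0,0,0,0],[0,0,0,0,0,0],[0,0,0,0,0,0],[0,0,0,0,0,0],[0,0,0,0,0,0],[0,0,0,0,0,0],[0,0,0,0,0,0],[0,0,0,0,0,0],[0,0,0,0,0,0],[0,0,0,0,0,0]], jaw=1, force=45)

```text
clock: 3.55
tcp_pos: [0.6331, -0.041, 0.114]
orientation: [0.0, 0.671, 0.742, -0.0]
wrist_force: [-3.6, -0.8, 6.0]
finger_gap: 0.0151
grip_force: 45.3
```

```bash
python3 st.py .632 -.042 .112 95.9
```

```text
t 3.55 p [ 0.6331 -0.041   0.114 ] yaw 95.74 tilt [-0.0001 -0.0005] F [-3.6 -0.8  6. ] M [-0.15  0.71  0.05] gap 0.0151 grip 45.3
to go units [-0.026 -0.025 -0.049] turn 0.026
```

Request:
jog_arm(rows=[[0.02,0,0.15,0,0,0],[0.02,0,0.3,0,0,0],[0.02,0,0.45,0,0,0],[0.02,0,0.56,0,0,0],[0.02,0,0.56,0,0,0],[0.02,0,0.56,0,0,0]])

```text
clock: 4.05
tcp_pos: [0.6331, -0.0409, 0.1348]
orientation: [-0.001, 0.671, 0.742, -0.001]
wrist_force: [-2.5, -2.8, -12.2]
finger_gap: 0.0151
grip_force: 44.0
```

Run:
```python
from h import *;import st
st.st([.633,-.042,.135,95.9])
s=grab("side");i=cv2.resize(s["pixels"][170:280,290:430],None,fx=4,fy=4,interpolation=2);cv2.imwrite("pics/s4c.png",i[...,::-1])
h=hsv(s);m=((h[...,0]<6)|(h[...,0]>174))&(h[...,1]>150)&(h[...,2]>60);print(blob(m))
```

```text
t 4.05 p [ 0.6331 -0.0409  0.1348] yaw 95.74 tilt [-0.0027  0.    ] F [ -2.5  -2.8 -12.2] M [-0.5   0.47 -0.05] gap 0.0151 grip 44.0
to go units [-0.002 -0.027  0.005] turn 0.027
[(210, [363.3, 212.3], [357, 201, 15, 22])]
```

View pics/s4c.png

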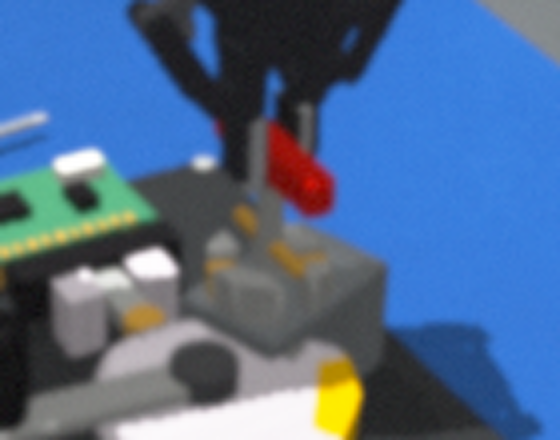

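The bar is held between the pads, and the cross pin (brass ends at (245,220) and (285,260)) now stands clear above the collar. Twisting +70°.

Request:
jog_arm(rows=[[0,0,0.02,0,0,1],[0,0,0.02,0,0,2],[0,0,0.02,0,0,3],[0,0,0.02,0,0,4],[0,0,0.02,0,0,5],[0,0,0.02,0,0,6],[0,0,0.02,0,0,7],[0,0,0.02,0,0,8],[0,0,0.02,0,0,9],[0,0,0.02,0,0,10],[0,0,0.02,0,0,11],[0,0,0.02,0,0,11.7]])

```text
clock: 5.1
tcp_pos: [0.631, -0.0425, 0.1348]
orientation: [-0.003, 0.121, 0.993, -0.002]
wrist_force: [-8.4, -8.5, -10.4]
finger_gap: 0.0151
grip_force: 44.1
```

Request:
jog_arm(rows=[[0,0,0,0,0,0],[0,0,0,0,0,0],[0,0,0,0,0,0]])

```text
clock: 5.35
tcp_pos: [0.631, -0.0425, 0.1348]
orientation: [-0.003, 0.123, 0.992, -0.002]
wrist_force: [-8.4, -8.4, -10.9]
finger_gap: 0.0154
grip_force: 44.1
```

```bash
python3 st.py .633 -.042 .135 165.8
```

```text
t 5.35 p [ 0.631  -0.0425  0.1348] yaw 165.86 tilt [-0.0071 -0.0027] F [ -8.4  -8.4 -10.9] M [-1.54  1.51 -0.02] gap 0.0154 grip 44.1
to go units [0.049 0.012 0.006] turn -0.01
```

Request:
jog_arm(rows=[[-0.04,-0.04,-0.05,0,0,0],[-0.04,-0.04,-0.1,0,0,0],[-0.04,-0.04,-0.15,0,0,0],[-0.04,-0.04,-0.2,0,0,0],[-0.04,-0.04,-0.23,0,0,0],[-0.04,-0.04,-0.23,0,0,0],[-0.04,-0.04,-0.23,0,0,0]])

```text
clock: 5.93
tcp_pos: [0.6308, -0.0428, 0.1263]
orientation: [-0.002, 0.123, 0.992, -0.0]
wrist_force: [-5.8, -3.3, -10.6]
finger_gap: 0.0153
grip_force: 44.6
```

```bash
python3 st.py .633 -.042 .126 165.8
```

```text
t 5.93 p [ 0.6308 -0.0428  0.1263] yaw 165.92 tilt [-0.0039 -0.0004] F [ -5.8  -3.3 -10.6] M [-0.66  1.03 -0.  ] gap 0.0153 grip 44.6
to go units [ 0.055  0.02  -0.006] turn -0.02
```

Request:
jog_arm(rows=[[-0.02,0,-0.03,0,0,0],[-0.02,0,-0.03,0,0,0],[-0.02,0,-0.03,0,0,0]])

```text
clock: 6.18
tcp_pos: [0.6308, -0.0428, 0.126]
orientation: [-0.001, 0.123, 0.992, -0.0]
wrist_force: [-4.4, -3.6, -7.0]
finger_gap: 0.0151
grip_force: 44.9
```

Request:
jog_arm(rows=[[0,0,0,0,0,0],[0,0,0,0,0,0],[0,0,0,0,0,0],[0,0,0,0,0,0],[0,0,0,0,0,0],[0,0,0,0,0,0],[0,0,0,0,0,0],[0,0,0,0,0,0]], jaw=-1)

```text
clock: 6.85
tcp_pos: [0.6319, -0.0424, 0.1262]
orientation: [0.0, 0.122, 0.992, 0.0]
wrist_force: [0.6, 0.5, 0.0]
finger_gap: 0.0852
grip_force: 0.0
```

Request:
jog_arm(rows=[[0,0,0.5,0,0,0],[0,0,1,0,0,0],[0,0,1.5,0,0,0],[0,0,2,0,0,0],[0,0,2.5,0,0,0],[0,0,2.5,0,0,0]])

```text
clock: 7.35
tcp_pos: [0.6338, -0.0428, 0.2308]
orientation: [0.004, 0.122, 0.992, -0.0]
wrist_force: [1.1, -0.6, -0.1]
finger_gap: 0.0854
grip_force: 0.0
```

Request:
jog_arm(rows=[[-0.7,-0.7,0,0,0,-1],[-1.4,-1.4,0,0,0,-2],[-2.1,-2.1,0,0,0,-3],[-2.8,-2.8,0,0,0,-4],[-3.5,-3.5,0,0,0,-5],[-4.0,-4,0,0,0,-6],[-4,-4,0,0,0,-7],[-4,-4,0,0,0,-8],[-4,-4,0,0,0,-9],[-4,-4,0,0,0,-10],[-4,-4,0,0,0,-11],[-4,-4,0,0,0,-11]])

```text
clock: 8.35
tcp_pos: [0.4715, -0.2024, 0.2255]
orientation: [-0.0, 0.644, 0.765, 0.0]
wrist_force: [-0.4, 0.1, -0.1]
finger_gap: 0.0854
grip_force: 0.0
```

Run:
```python
from h import *;import st
st.st([.5,-.06,.2,95])
c=grab("top");s=grab("side")
a=cv2.resize(c["pixels"][160:285,300:440],None,fx=3,fy=3,interpolation=2);b=cv2.resize(s["pixels"][180:305,270:410],None,fx=3,fy=3,interpolation=2)
cv2.imwrite("pics/p5.png",np.hstack([a[:,:400],b[:,:400]])[...,::-1])
```

```text
t 8.35 p [ 0.4715 -0.2024  0.2255] yaw 99.79 tilt [-0.0004  0.0004] F [-0.4  0.1 -0.1] M [ 0.02 -0.   -0.03] gap 0.0854 grip 0.0
to go units [ 0.712  3.56  -0.638] turn -0.798
```

View pics/p5.png

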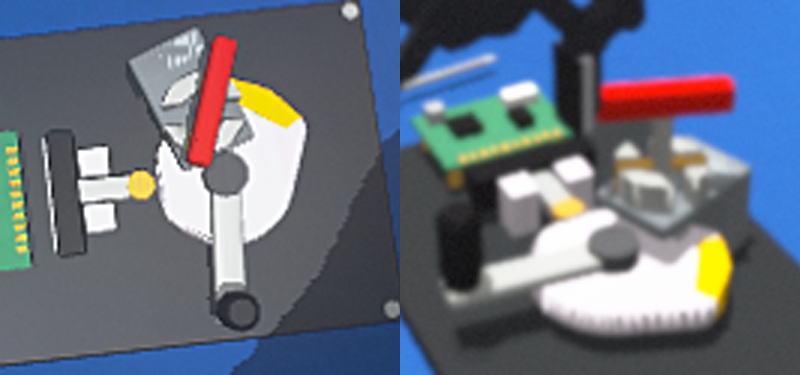

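The left half shows the handle turned about 70° and standing by itself. In the right half the pin ends near (635,165) and (690,158) sit in the brass-floored notches. The knob's top is at (239,310), which is pixel (379.7,263.3) in the full picture.

Run:
```python
from h import *;import st
c=grab("top");O=np.array([.5936,-.0615])
h=hsv(c);V=h[...,2].astype(int);H=h[...,0];S=h[...,1]
q=np.zeros(V.shape,bool);q[250:276,366:394]=1
print(blob(q&(V<55)))
k=onz(c,[[379.7,263.3]],.109)[0];d=k[:2]-O;print("knob",k.round(4),np.linalg.norm(d),np.degrees(np.arctan2(d[1],d[0])))
red=((H<6)|(H>174))&(S>150)&(V>60);n,l,s,ce=cv2.connectedComponentsWithStats(red.astype(np.uint8));i=1+np.argmax(s[1:,4])
ys,xs=np.nonzero(l==i);W=onz(c,np.c_[xs,ys],.150)[:,:2];print(cv2.minAreaRect((W*1000).astype(np.float32)))
print("jar",onz(c,[[484,245]],.08))
for a in (178,195,210,225,240,255,270,285,295):
    r=np.radians(a);print(a,(O+.095*np.array([np.cos(r),np.sin(r)])).round(4))
st.st([k[0],k[1],.068,99])
```

```text
[(48, [377.3, 263.4], [372, 258, 14, 12]), (1, [367.0, 274.0], [367, 274, 1, 1])]
knob [ 0.4996 -0.0612  0.109 ] 0.09399855578262019 179.83808009024554
((633.2825927734375, -42.388206481933594), (15.34321403503418, 83.1692886352539), 76.09529876708984)
jar [[ 0.53057373 -0.28228618  0.08      ]]
178 [ 0.4987 -0.0582]
195 [ 0.5018 -0.0861]
210 [ 0.5113 -0.109 ]
225 [ 0.5264 -0.1287]
240 [ 0.5461 -0.1438]
255 [ 0.569  -0.1533]
270 [ 0.5936 -0.1565]
285 [ 0.6182 -0.1533]
295 [ 0.6337 -0.1476]
t 8.5 p [ 0.4717 -0.2023  0.2258] yaw 100.11 tilt [-0.0003  0.0003] F [-0.3 -0.5  0.6] M [-0.01 -0.02  0.01] gap 0.0857 grip 0.0
to go units [ 0.698  3.527 -3.944] turn -0.185
```

Request:
jog_arm(rows=[[0.2,0.9,0,0,0,0],[0.4,1.8,0,0,0,0],[0.6,2.7,0,0,0,0],[0.7,3.53,0,0,0,0],[0.7,3.53,0,0,0,0],[0.7,3.53,-0.8,0,0,0],[0.7,3.53,-1.6,0,0,0],[0.7,3.53,-2,0,0,0],[0.7,3.53,-2,0,0,0]])

```text
clock: 9.25
tcp_pos: [0.4969, -0.0606, 0.1422]
orientation: [-0.003, 0.642, 0.766, -0.002]
wrist_force: [-1.3, -0.1, -0.5]
finger_gap: 0.0853
grip_force: 0.0
```

```bash
python3 st.py .4996 -.0612 .068 99
```

```text
t 9.25 p [ 0.4969 -0.0606  0.1422] yaw 100.06 tilt [-0.0069  0.0018] F [-1.3 -0.1 -0.5] M [ 0.03  0.01 -0.02] gap 0.0853 grip 0.0
to go units [ 0.067 -0.015 -1.856] turn -0.176
```

Request:
jog_arm(rows=[[0.06,0,-0.5,0,0,0],[0.06,0,-1,0,0,0],[0.06,0,-1.5,0,0,0],[0.06,0,-1.85,0,0,0],[0.06,0,-1.85,0,0,0]])

```text
clock: 9.67
tcp_pos: [0.5009, -0.0613, 0.0705]
orientation: [-0.002, 0.643, 0.766, -0.001]
wrist_force: [-0.3, 0.3, 0.3]
finger_gap: 0.0857
grip_force: 0.0
```

Request:
jog_arm(rows=[[0,0,0,0,0,0],[0,0,0,0,0,0],[0,0,0,0,0,0],[0,0,0,0,0,0],[0,0,0,0,0,0],[0,0,0,0,0,0],[0,0,0,0,0,0],[0,0,0,0,0,0],[0,0,0,0,0,0]], jaw=1, force=40)

```text
clock: 10.42
tcp_pos: [0.499, -0.0612, 0.073]
orientation: [-0.002, 0.643, 0.766, -0.002]
wrist_force: [-10.4, -0.3, 11.0]
finger_gap: 0.0249
grip_force: 38.7
```

```bash
python3 st.py .4996 -.0612 .068 99
```

```text
t 10.42 p [ 0.499  -0.0612  0.073 ] yaw 99.94 tilt [-0.0051 -0.0008] F [-10.4  -0.3  11. ] M [-0.14  2.12  0.06] gap 0.0249 grip 38.7
to go units [ 0.014  0.    -0.125] turn -0.157
```

Request:
jog_arm(rows=[[-0.02,-0.25,0.05,0,0,0],[0.02,-0.49,0.05,0,0,0],[0.08,-0.73,0.05,0,0,0],[0.17,-0.96,0.05,0,0,0],[0.28,-1.18,0.05,0,0,0],[0.41,-1.39,0.05,0,0,0],[0.41,-1.39,0.05,0,0,0]])

```text
clock: 11.0
tcp_pos: [0.5163, -0.12, 0.0732]
orientation: [-0.001, 0.644, 0.765, -0.003]
wrist_force: [-7.0, -7.8, -3.6]
finger_gap: 0.0249
grip_force: 42.8
```

```bash
cat >> st.py <<'E'
    s=env.get_state();O=np.array([.5936,-.0615]);d=s["tcp_pos"][:2]-O;a=np.arctan2(d[1],d[0]);a=a%(2*np.pi);r=np.hypot(*d)
    print("r",r.round(4),"ang",np.degrees(a).round(1),"cam",(a-np.radians(175.4)).round(3),"Frad",(s["wrist_force"][:2]@d/r).round(1),"Ftan",(s["wrist_force"][:2]@np.array([-d[1],d[0]])/r).round(1))
E
python3 st.py
```

```text
File "st.py", line 10
    s=env.get_state();O=np.array([.5936,-.0615]);d=s["tcp_pos"][:2]-O;a=np.arctan2(d[1],d[0]);a=a%(2*np.pi);r=np.hypot(*d)
IndentationError: unexpected indent
```

Request:
jog_arm(rows=[[0.22,-0.34,0,0,0,0],[0.41,-0.51,0,0,0,0],[0.61,-0.66,0,0,0,0],[0.82,-0.78,0,0,0,0],[1.05,-0.88,0,0,0,0],[1.05,-0.88,0,0,0,0]])

```text
clock: 11.5
tcp_pos: [0.5615, -0.1545, 0.0733]
orientation: [0.001, 0.644, 0.765, -0.001]
wrist_force: [-1.1, -6.4, -7.2]
finger_gap: 0.0247
grip_force: 42.1
```

```bash
sed -i '/^    s=env.get_state();O/,$d' st.py
cat >> st.py <<'E'
    s=env.get_state();O=np.array([.594,-.064]);d=s["tcp_pos"][:2]-O;a=np.arctan2(d[1],d[0])%(2*np.pi);r=np.hypot(*d)
    print("r",r.round(4),"ang",np.degrees(a).round(1),"cam",(a-np.radians(175.4)).round(3),"Frad",(s["wrist_force"][:2]@d/r).round(1),"Ftan",(s["wrist_force"][:2]@np.array([-d[1],d[0]])/r).round(1))
E
sed -i 's/t: print("to go/t is not None and len(t): print("to go/' st.py
python3 st.py
```

```text
File "st.py", line 10
    s=env.get_state();O=np.array([.594,-.064]);d=s["tcp_pos"][:2]-O;a=np.arctan2(d[1],d[0])%(2*np.pi);r=np.hypot(*d)
IndentationError: unexpected indent
```

Request:
jog_arm(rows=[[0.31,-0.11,0,0,0,0],[0.6,-0.16,0,0,0,0],[0.89,-0.17,0,0,0,0],[1.18,-0.15,0,0,0,0],[1.47,-0.09,0,0,0,0],[1.74,0,0,0,0,0],[1.97,0.11,0,0,0,0],[2.15,0.22,0,0,0,0],[2.15,0.22,0,0,0,0],[2.15,0.22,0,0,0,0],[2.15,0.22,0,0,0,0]])

```text
clock: 12.42
tcp_pos: [0.6482, -0.143, 0.0734]
orientation: [0.001, 0.643, 0.766, 0.001]
wrist_force: [6.5, -1.9, -13.9]
finger_gap: 0.025
grip_force: 41.6
```

```bash
sed -i '/^    s=env.get_state();O/,$d' st.py
python3 - <<'E'
import st;from h import *
st.st();s=env.get_state();d=s["tcp_pos"][:2]-[.594,-.064];print(np.hypot(*d),np.degrees(np.arctan2(d[1],d[0]))%360)
E
```

```text
t 12.42 p [ 0.6482 -0.143   0.0734] yaw 99.99 tilt [0.0028 0.0006] F [  6.5  -1.9 -13.9] M [-0.37 -1.03 -0.01] gap 0.025 grip 41.6
0.09575347700958874 304.45888806795097
```

Request:
jog_arm(rows=[[0,0,0,0,0,0],[0,0,0,0,0,0],[0,0,0,0,0,0],[0,0,0,0,0,0],[0,0,0,0,0,0],[0,0,0,0,0,0],[0,0,0,0,0,0],[0,0,0,0,0,0]], jaw=-1)

```text
clock: 13.08
tcp_pos: [0.6466, -0.1433, 0.0743]
orientation: [0.0, 0.643, 0.766, 0.0]
wrist_force: [0.6, -0.2, -0.8]
finger_gap: 0.0857
grip_force: 0.0
```

Request:
jog_arm(rows=[[0,0,0.5,0,0,0],[0,0,1,0,0,0],[0,0,1.6,0,0,0],[0,0,2.2,0,0,0],[0,0,3,0,0,0],[0,0,3.6,0,0,0],[0,0,3.6,0,0,0]])

```text
clock: 13.67
tcp_pos: [0.6491, -0.1441, 0.2246]
orientation: [0.005, 0.643, 0.766, 0.002]
wrist_force: [0.3, 0.7, 2.1]
finger_gap: 0.085
grip_force: 0.0
```

Request:
jog_arm(rows=[[-0.5,-0.5,0,0,0,0],[-1,-1,0,0,0,0],[-1.5,-1.5,0,0,0,0],[-2,-2,0,0,0,0],[-2.5,-2.5,0,0,0,0],[-3,-3,0,0,0,0],[-3.5,-3.5,0,0,0,0],[-3.5,-3.5,0,0,0,0],[-3.5,-3.5,0,0,0,0]])

```text
clock: 14.42
tcp_pos: [0.5056, -0.2842, 0.2177]
orientation: [-0.0, 0.644, 0.765, 0.0]
wrist_force: [0.8, -0.2, -1.1]
finger_gap: 0.0851
grip_force: 0.0
```

Run:
```python
from h import *;import st
st.st()
c=grab("top");s=grab("side")
a=c["pixels"][100:300,220:520];b=s["pixels"][180:380,230:530]
i=cv2.resize(np.hstack([a,b]),(800,267),interpolation=2)
cv2.imwrite("pics/p6.png",i[...,::-1])
```

```text
t 14.42 p [ 0.5056 -0.2842  0.2177] yaw 99.79 tilt [-0.0002  0.0005] F [ 0.8 -0.2 -1.1] M [-0.03 -0.03 -0.07] gap 0.0851 grip 0.0
```

View pics/p6.png

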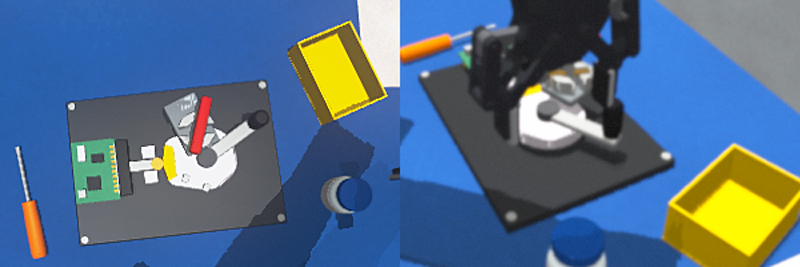

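The roller at (157,163) rests on the yellow dwell and the connector is on the board. The handle stays parked, the bystanders are where they were, and the arm is clear.

```bash
python3 -c "
from workcell import env
print(env.hand_in())"
```

```text
the job is handed in; nothing more can be done
None
```

I handed the job in at about 14.5 s of the 58 s allowed. By the last pictures and arm readings, the plunger is parked in its rest notch, the roller is on the yellow dwell (crank near 2.25 rad) and the connector is closed on the board. The bin, jar and screwdriver look undisturbed, and the hand-in returned no verdict.

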